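# Poke a worn pivot bush out of its carrier block on a knock-out post

### The arm

A 6-joint arm with a two-finger parallel gripper is mounted at the origin on the work surface. World frame = base frame: x ahead of the robot, y to its left, z up, the work surface at z = 0. Lengths are in m, angles in rad, forces in N, time in s.
With the tool pointing down it reaches from about 0.375 to 0.9 m from the base axis. Payload 3.1 kg.
Tool frame: the origin (TCP) lies where the fingers leave the gripper's body, on its centre line; the fingertips stand manip.tip_reach ahead of it and the grasp point (between the pads) lies 54 mm ahead of it (manip.tip_reach is the distance from the TCP to the fingertips, in m); z points along the fingers, y is the direction in which the jaws open and shut (so a half turn about z gives the same grasp; the last joint's range is limited). The gripper opens to 85 mm and grips with 20 to 120 N. Pads are 22 mm wide; open, the fingers measure 114 mm over their backs; the gripper's body (76 mm by 85 mm) begins 54 mm behind the grasp point. The pads swing forward as they close: fully open they stand 13 mm farther back than shut.
Start: joints at [0.923, 0.527, 1.433, -0, 1.181, -0.178], TCP at [0.282, 0.558, 0.304] pointing down, gripper open.
Joint ranges: [-3.08, 3.08], [-0.75, 2.2], [0.22, 2.44], [-1.43, 4.57], [0, 2.65], [-2.85, 2.85]. Speed limits (rad/s): [2.79, 2.79, 3.14, 3.14, 3.14, 3.14].

### API

Orientations are given as a unit quaternion [x, y, z, w].
In Python, from station import manip, cams, order gives the robot as it stands. The module is installed in compiled form; this text tells all that it offers.
- The arm moves only by the tool drive_tool, never from a script. Its arguments are lists of equal length, an entry for each row: "linear": the shift along the tool's x, y, z in mm, a list of three; "rot": the turn, a rotation vector about the tool's x, y, z in degrees, a list of three; "hand": the finger opening in mm, from 0 to 85.4. A call has 1 to 20 rows; each row shifts and turns the pose as measured when the row begins, along the tool's axes as they then stand; what a row does not reach is not made up. A row lasts 1/12 s, in which the tool goes at most 41.7 mm and 7.16 degrees, less where a joint would pass 70% of its speed; a pose out of reach is approached as far as the arm can. A call with a gripper value outside its range is refused whole. The fingers move at their own pace and stop on an object; "force" is the grip in N (left out, the last holds). Time passes only in rows, so rows that do not move let the fingers close. It gives the time, the measured TCP pose, the force and the opening at its end, in the units of the state.
- manip.sense(): the state, without advancing time (a new reading comes with each control period).
- cams.snapshot(name): name is "scene" or "side" or "wrist"; returns the picture (480x640x3 uint8, red, green, blue); there is no depth.
- cams.camera_model(name): a dict with "vfov" (degrees; the focal length in pixels is half the picture's height over the tangent of half this angle, whatever the lens; pixels are square), "cx", "cy" (the principal point, pixels), "rvec" (rotation vector, rad) and "tvec" (3), from world to camera coordinates, as OpenCV has them. Camera axes: x right, y down, z forward; pixel columns grow to the right and rows downward; lengths in m; the calibration is good to about 2 mm. The wrist camera is an equidistant fisheye: a pixel r from the principal point sees the ray r / f radians off the axis. A picture is of the moment at which its call begins: read the wrist's pose just before it. camera_model takes no time and is no camera call; for the wrist camera it gives the pose at the moment of the call.
- order.sign_off(): hands the job in, once; it reports no verdict.
Trained networks look in the newest picture that a camera, given by its name, has taken for a name from the list of things; names that differ only in an ending like _2 or _b are one class to them, and where a whole thing is asked for, a point or a joint stands for the part that bears it (a point fixed in the world has none). Each returns a list of dicts, best first, with "score" (0 to 1); they miss things now and then, are a little off and sometimes report something else, mostly with a low value. They report only what shows in the picture. A call takes as long as a camera call. They do not tell look-alikes from the thing itself.
- cams.regions_of(label, camera): "pixels" (480x640 bool, what is visible of it) and "rect" ([left, top, right, bottom] in pixels, round what is visible of it).
- cams.spot_point(label, camera): "at" ([column, row] in pixels: a listed point, or the origin of a listed thing).
The state is a dict: "t": time; "q": joint angles; "qd": joint speeds; "tau": joint torques, N m; "tcp_pos": TCP position; "tool_rot": TCP orientation; "force": force on the tool from outside, world axes, zero at the start; "ft_torque": the same for the moment, N m; "finger_gap": opening from 0.0 (shut) to 1.0 (fully open).
Only numpy, scipy, OpenCV 4.12 (cv2) and the standard library are available. Lean on these libraries where they do the work, as an engineer would, in place of code of your own. Each camera call takes 0.05 s, during which the arm holds its last target. There are 200 camera calls.

### The job

The worn copper-coloured bush is held deep in the aluminium carrier block. Lower the block the right way up over the upright steel post of the blue knock-out stand, feeling for the spot where the post goes in through the hole in the block's underside and pokes the bush up, and press smoothly and gently, never forcing anything against the stand, until the block sits fully home on the stand's shoulder and the bush has come free. Leave the block sitting there, put the bush upright in the red tray, and leave the other things on the bench alone.

Things in the scene. Friction and masses are not known exactly. Their poses are not given: they have to be found in the camera images.
- block_center (a point): Centre (half-way up) of the loose aluminium carrier block: plain, rectangular, 110 mm long (x), 52 mm wide (y), 30 mm high (z, up), 0.3 to 0.5 kg with the bush, lying on the bench. A bolt boss (look only) on top near each end. In the middle of its top a round recess 33 mm across, 22 mm deep holds the worn bush; under it is an 8 mm floor with an access hole.
- block_hole (a point): Mouth of the access hole: the centre of the block's underside, 15 mm below the block's centre; axes as the block. The hole is round, 17.5 mm across, sharp-edged, 8 mm deep, and leads up into the recess. A press on the post that misses it just rests on the post's tip.
- block_top (a point): Centre of the block's top face, the mouth of the recess, 15 mm above the block's centre. Four sprung keepers in the recess wall hold the bush: pushing it up takes 2 to 5 N at first, then 7 to 15 N (more than the block's weight) after 9 to 12 mm of rise as its lip passes them, then little again; it is free at 16 mm, and at 18 mm the block is home.
- bush_center (a point): Centre (half-way up) of the worn bush: copper-coloured solid cylinder, 29 mm across, 20 mm high, flared over its lowest 4.5 mm to a 32 mm lip, black rubber and a steel core on top, about 85 g. z is its axis, up. At first it lies on the recess floor, top 2 mm below the block's top, out of reach.
- stand_mid (a point): Middle of the fixed blue knock-out stand, 60 mm above the bench, at the height of its shoulder. Base plate 120 mm square, 12 mm thick. On it a blue column (40 mm across, flat top = shoulder, 60 mm above the bench) with the steel post rising from its middle. Column and post are locked in a slot in the base, up to 10 mm either way from this point along its x (not measured), within 0.5 mm along y.
- stand: The whole stand; origin at the centre of its underside, 60 mm below stand_mid. The upright post is 16 mm across and its tip is 86 mm above the bench, 26 mm above the shoulder (top face 14 mm across, 2 mm high bevel). It must never be pushed with more than 40 N. With the block home, the bush's underside rests on the post's tip and its top is 16 mm above the block.
- tray_in (a point): Centre of the inner floor (4 mm above the bench) of the red open scrap tray, fixed, 150 mm (its x) by 120 mm (its y) outside, walls 4 mm thick and 30 mm high. Empty.
- new_bush: Bystander: a new bush with a yellow shell, 32 mm across its lip, 20 mm high, loose on the bench; origin at the centre of its underside. Leave alone.
- wrench: Bystander: steel wrench about 160 mm long lying along its x; leave alone.
- hammer: Bystander: hammer about 260 mm long lying along its x; leave alone.
- brush: Bystander: brush about 200 mm long lying along its x; leave alone.
- spray: Bystander: standing can 60 mm across, 170 mm high; origin at the centre of its underside. Leave alone.
- collar: Bystander: steel collar, 44 mm across, 18 mm high; origin at the centre of its underside. Leave alone.
- offcut: Bystander: dark steel bar 100 x 30 x 30 mm; origin at the centre of its underside. Leave alone.
Mind the look-alikes: they are no part of the job. What is shaped like the part that bears block_center but brown or purple is not meant.

How it is judged:
On the way, in this order (a step that is already met when the one before it is completed fails the run):
1. the post has entered the access hole of the upright block by 3 mm or more, with the bush still down in its recess (raised less than 10 mm) (z of block_hole in the frame of stand_mid below 0.023 m and x of block_hole in the frame of stand_mid between -0.014 and 0.014 m and y of block_hole in the frame of stand_mid between -0.004 and 0.004 m and angle between block's own z axis and vertical below 0.1 rad and z of bush_center in the frame of block_center below 0.013 m), for 0.04 s.
2. the block is home on the shoulder (underside within 3 mm of its height, upright within 0.05 rad, on the post) and the bush has been poked up 15 mm or more out of its recess (x of block_hole in the frame of stand_mid between -0.014 and 0.014 m and y of block_hole in the frame of stand_mid between -0.004 and 0.004 m and z of block_hole in the frame of stand_mid between -0.003 and 0.003 m and angle between block's own z axis and vertical below 0.05 rad and z of bush_center in the frame of block_center above 0.018 m), for 0.2 s.
At the end, for the whole second after the job is handed in: The block rests home on the stand's shoulder (underside within 3 mm of its height, threaded on the post, upright within 0.05 rad), the bush stands upright (within 0.15 rad) on the floor of the red tray, inside its walls, and both are at rest (x of block_hole in the frame of stand_mid between -0.014 and 0.014 m and y of block_hole in the frame of stand_mid between -0.004 and 0.004 m and z of block_hole in the frame of stand_mid between -0.003 and 0.003 m and angle between block's own z axis and vertical below 0.05 rad and x of bush_center in the frame of tray_in between -0.058 and 0.058 m and y of bush_center in the frame of tray_in between -0.043 and 0.043 m and z of bush_center in the frame of tray_in between 0.006 and 0.014 m and angle between bush_center's own z axis and vertical below 0.15 rad and linear speed of each of bush, block below 0.02 m/s); the robot touches nothing.
It fails at once if the stand is pushed with more than 40 N by the block, or the bush (contact force between any of block, bush and stand above 40 N).
It fails at once if the stand is struck by the arm or fingers with more than 40 N (contact force between the arm and stand above 40 N).
It fails at once if a bystander is moved by more than 30 mm (distance of any of new_bush, wrench, hammer, brush, spray, collar, offcut from where it was at the start of the episode above 0.03 m).
It also fails if it takes over 72 s, if anything falls off the work surface, if the arm or the gripper's body presses on something with over 40 N, if the wrist force passes 120 N, or if a joint passes its speed limit or range.

## Working session

There is one attempt and no reset: what is moved stays moved. The work goes in short steps, Python scripts to look and compute and a tool call to move; the robot and the scene stay as the last step left them, time stands still between calls to the robot, and variables do not carry over. Pictures are saved under pics/ and viewed, about 8 in all and at most 12, crops included, and the job is handed in when it is done.

Besides the shell and the picture viewer there is one more tool, called after "Emit:" as name(argument=value, ...), one argument or row to a line, values as JSON. drive_tool: Moves the arm, as the interface text tells. Its arguments: {"type":"object","properties":{"linear":{"type":"array","items":{"type":"array","items":{"type":"number"}}},"rot":{"type":"array","items":{"type":"array","items":{"type":"number"}}},"hand":{"type":"array","items":{"type":"number"}},"force":{"type":"number"}},"required":["linear","rot","hand"]}

```bash
mkdir -p pics; cat > h.py <<'E'
import numpy as np, cv2
from scipy.spatial.transform import Rotation as R
from station import manip, cams, order
def ray(cam,px,m=None):
    m=m or cams.camera_model(cam); f=240/np.tan(np.radians(m["vfov"]/2))
    d=np.array([px[0]-m["cx"],px[1]-m["cy"]],float)
    if cam=="wrist":
        r=np.hypot(*d); th=r/f; v=np.array([*(d/max(r,1e-9)*np.sin(th)),np.cos(th)])
    else: v=np.array([d[0]/f,d[1]/f,1])
    Rm=R.from_rotvec(np.ravel(m["rvec"])).as_matrix(); t=np.ravel(m["tvec"])
    return -Rm.T@t, Rm.T@v
def at(cam,px,z,m=None):
    o,d=ray(cam,px,m); return o+d*(z-o[2])/d[2]
def proj(cam,P,m=None):
    m=m or cams.camera_model(cam); f=240/np.tan(np.radians(m["vfov"]/2))
    p=R.from_rotvec(np.ravel(m["rvec"])).as_matrix()@np.array(P)+np.ravel(m["tvec"])
    if cam=="wrist":
        r=np.hypot(p[0],p[1]); th=np.arctan2(r,p[2]); return np.array([m["cx"],m["cy"]])+f*th*p[:2]/max(r,1e-9)
    return np.array([m["cx"],m["cy"]])+f*p[:2]/p[2]
def save(cam,name):
    im=cams.snapshot(cam); cv2.imwrite(f"pics/{name}.png",im[:,:,::-1]); return im
E
python3 - <<'E'
from h import *
np.set_printoptions(precision=3,suppress=True)
a=save("scene","a"); b=save("side","b")
cv2.imwrite("pics/ab.png",cv2.resize(np.vstack([a,b]),(533,800))[:,:,::-1]) 
print(manip.tip_reach, manip.sense())
for c in("scene","side"):
    m=cams.camera_model(c); print(c,ray(c,(m["cx"],m["cy"])),m["vfov"])
    for l,z in(("block_center",.015),("block_top",.03),("stand_mid",.06),("stand",0),("tray_in",.004),("spray",0),("hammer",0.01),("new_bush",0),("collar",0),("offcut",0),("wrench",0),("brush",0.01)):
        print(l,[(np.round(d["at"]),round(d["score"],2),at(c,d["at"],z)[:2]) for d in cams.spot_point(l,c)[:3]])
E
```

```text
0.0726 {'t': 0.1, 'q': array([ 0.923,  0.528,  1.434,  0.   ,  1.181, -0.178]), 'qd': array([-0.001, -0.003, -0.002,  0.   , -0.   ,  0.   ]), 'tau': array([ -0.   , -44.33 , -17.859,  -0.   ,   0.004,  -0.   ]), 'tcp_pos': array([0.282, 0.557, 0.303]), 'tool_rot': array([ 0.232,  0.973, -0.001, -0.   ]), 'force': array([ 0.353, -0.179, -0.548]), 'ft_torque': array([-0.005, -0.035,  0.003]), 'finger_gap': 1.0027250198079298}
scene (array([1.034, 0.54 , 1.15 ]), array([-0.394, -0.398, -0.828])) 54.14993385299988
block_center [(array([297., 189.]), 0.81, array([ 0.372, -0.254])), (array([217., 204.]), 0.72, array([ 0.593, -0.39 ])), (array([295., 153.]), 0.7, array([ 0.263, -0.384]))]
block_top [(array([213., 196.]), 0.88, array([ 0.589, -0.412])), (array([254., 214.]), 0.83, array([ 0.543, -0.264])), (array([291., 149.]), 0.62, array([ 0.271, -0.392]))]
stand_mid [(array([312., 262.]), 0.56, array([0.556, 0.003])), (array([214., 271.]), 0.42, array([ 0.766, -0.167]))]
stand [(array([315., 276.]), 0.91, array([0.556, 0.013]))]
tray_in [(array([404., 329.]), 0.91, array([0.506, 0.304]))
[... 1194 characters left out ...]
 [(array([325., 260.]), 0.84, array([0.559, 0.011])), (array([381., 206.]), 0.38, array([0.764, 0.164]))]
tray_in [(array([279., 188.]), 0.92, array([0.512, 0.309]))]
spray [(array([297., 152.]), 0.58, array([0.607, 0.478]))]
hammer [(array([438., 314.]), 0.65, array([ 0.744, -0.211])), (array([355., 354.]), 0.22, array([ 0.539, -0.256]))]
new_bush [(array([244., 232.]), 0.49, array([0.386, 0.161]))]
collar [(array([267., 330.]), 0.84, array([ 0.382, -0.149]))]
offcut [(array([240., 162.]), 0.82, array([0.428, 0.469]))]
wrench [(array([383., 208.]), 0.61, array([0.766, 0.155])), (array([355., 356.]), 0.32, array([ 0.54 , -0.256])), (array([295., 152.]), 0.25, array([0.602, 0.48 ]))]
brush []
```

View pics/a.png

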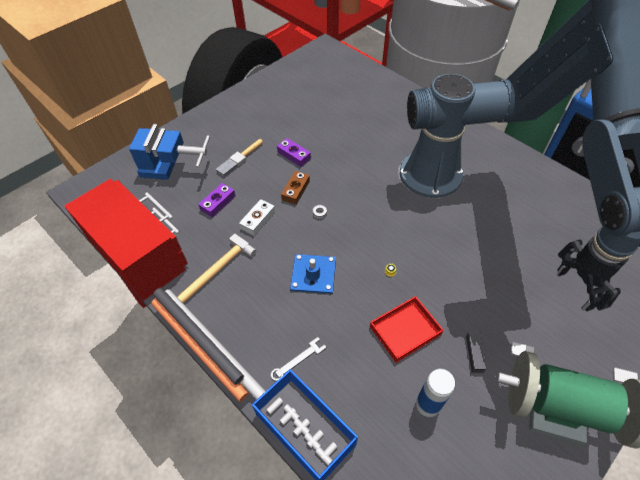

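View pics/b.png

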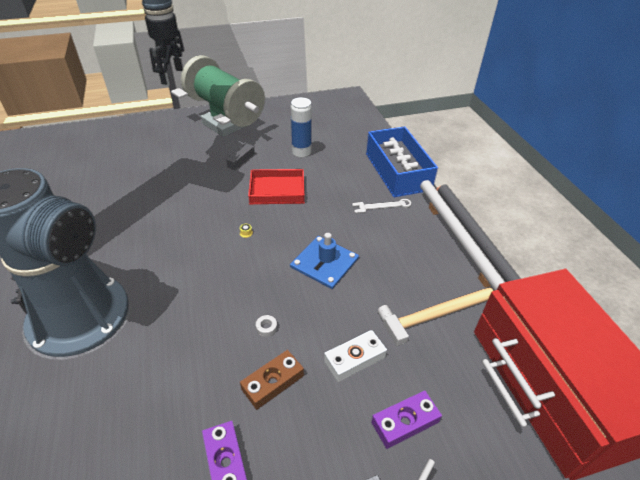

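The silver block is near (0.54, -0.265), between the brown and purple look-alikes. In side the block's bosses are at (338,360) and (373,341), and the stand's bolts are around (319,239), (355,257), (331,282) and (295,262). The tray is at (277,188).

```bash
python3 - <<'E'
from h import *
np.set_printoptions(precision=4,suppress=True)
p=lambda c,l,z:print(c,[at(c,x,z)[:2] for x in l])
p("side",[(338,360),(373,341),(355,352)],.03)
p("scene",[(248,224),(265,204),(256,215)],.03)
p("side",[(319,239),(355,257),(331,282),(295,262)],.013)
p("scene",[(298,257),(331,259),(331,288),(294,288)],.013)
p("side",[(328,237)],.086); p("scene",[(312,262)],.086)
for c,l in(("side","stand"),("scene","stand"),("side","tray_in"),("scene","tray_in"),("side","block_center")):
    for d in cams.regions_of(l,c)[:3]: print(c,l,d["rect"],d["score"])
a=cv2.imread("pics/a.png")[170:320,200:360]; b=cv2.imread("pics/b.png")[220:400,230:420]
cv2.imwrite("pics/z.png",np.hstack([cv2.resize(a,(384,360),interpolation=2),cv2.resize(b,(380,360),interpolation=2)]))
E
```

```text
side [array([ 0.4981, -0.2714]), array([ 0.5783, -0.2493]), array([ 0.5355, -0.2635])]
scene [array([ 0.582, -0.248]), array([ 0.4939, -0.2713]), array([ 0.5422, -0.2576])]
side [array([0.5608, 0.0728]), array([ 0.6267, -0.0086]), array([ 0.5481, -0.0679]), array([0.4844, 0.0132])]
scene [array([ 0.5507, -0.0619]), array([0.4878, 0.0115]), array([0.5573, 0.0799]), array([0.6302, 0.0065])]
side [array([0.5602, 0.0027])]
scene [array([0.5662, 0.0157])]
side stand [289.0, 230.7, 359.6, 288.3] 0.96
scene stand [289.6, 254.4, 335.3, 297.0] 0.56
side tray_in [247.7, 171.0, 303.6, 202.2] 0.73
scene tray_in [369.8, 297.7, 446.4, 361.9] 0.88
scene tray_in [272.3, 339.6, 323.9, 381.9] 0.68
side block_center [242.2, 350.7, 302.0, 409.0] 0.86
side block_center [323.4, 332.7, 390.6, 380.3] 0.8
side block_center [203.2, 421.8, 246.6, 477.8] 0.55
```

View pics/z.png

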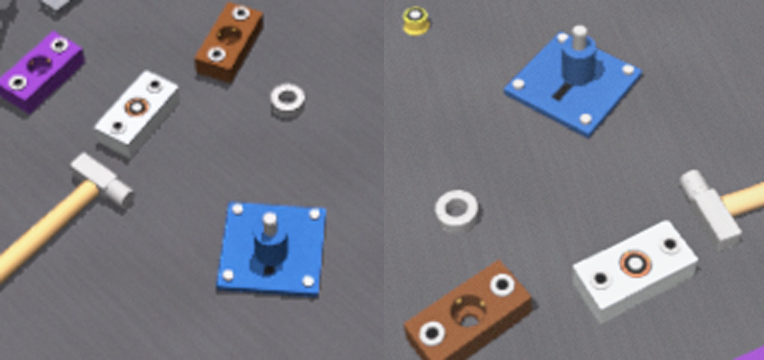

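```bash
cat >> h.py <<'E'
import json
def plan(pos,yaw,dz=None):
    """rows (mm in tool axes, deg about tool z) to reach pos with tool x at world yaw (deg), tool down"""
    s=manip.sense(); M=R.from_quat(s["tool_rot"]); p=s["tcp_pos"]; x=M.as_matrix()[:,0]
    y0=np.degrees(np.arctan2(x[1],x[0])); dy=(yaw-y0+180)%360-180; D=np.array(pos)-p
    n=int(max(np.ceil(np.linalg.norm(D)*1000/35),np.ceil(abs(dy)/6.5),1)); L=[];Q=[]
    for i in range(n):
        a=np.radians(y0+dy*i/n); T=np.array([[np.cos(a),np.sin(a),0],[np.sin(a),-np.cos(a),0],[0,0,-1]])
        L.append([round(v,1) for v in (T.T@D*1000/n)]); Q.append([0,0,round(-dy/n,2)])
    print(n,"rows yaw0",round(y0,1)); print(json.dumps(L),json.dumps(Q))
E
python3 - <<'E'
from h import *
np.set_printoptions(precision=4,suppress=True)
s=manip.sense(); m=cams.camera_model("wrist"); o,d=ray("wrist",(m["cx"],m["cy"]),m)
M=R.from_quat(s["tool_rot"]).as_matrix(); print("cam in tool",M.T@(o-s["tcp_pos"]),M.T@d,m["vfov"])
plan([.52,-.03,.25],15)
E
```

```text
cam in tool [ 0.0771  0.0002 -0.0701] [-0.2964  0.0004  0.9551] 65.70646984690485
22 rows yaw0 153.1
[[-21.7, -18.9, 2.5], [-23.6, -16.5, 2.5], [-25.3, -13.8, 2.5], [-26.7, -10.9, 2.5], [-27.7, -7.9, 2.5], [-28.4, -4.9, 2.5], [-28.8, -1.7, 2.5], [-28.8, 1.4, 2.5], [-28.4, 4.6, 2.5], [-27.8, 7.6, 2.5], [-26.8, 10.6, 2.5], [-25.4, 13.5, 2.5], [-23.8, 16.2, 2.5], [-21.9, 18.7, 2.5], [-19.7, 21.0, 2.5], [-17.3, 23.0, 2.5], [-14.7, 24.8, 2.5], [-11.9, 26.2, 2.5], [-8.9, 27.4, 2.5], [-5.9, 28.2, 2.5], [-2.8, 28.7, 2.5], [0.4, 28.8, 2.5]] [[0, 0, 6.28], [0, 0, 6.28], [0, 0, 6.28], [0, 0, 6.28], [0, 0, 6.28], [0, 0, 6.28], [0, 0, 6.28], [0, 0, 6.28], [0, 0, 6.28], [0, 0, 6.28], [0, 0, 6.28], [0, 0, 6.28], [0, 0, 6.28], [0, 0, 6.28], [0, 0, 6.28], [0, 0, 6.28], [0, 0, 6.28], [0, 0, 6.28], [0, 0, 6.28], [0, 0, 6.28], [0, 0, 6.28], [0, 0, 6.28]]
```

Emit:
drive_tool(
  linear=[
    [-21.7,-18.9,2.5],
    [-23.6,-16.5,2.5],
    [-25.3,-13.8,2.5],
    [-26.7,-10.9,2.5],
    [-27.7,-7.9,2.5],
    [-28.4,-4.9,2.5],
    [-28.8,-1.7,2.5],
    [-28.8,1.4,2.5],
    [-28.4,4.6,2.5],
    [-27.8,7.6,2.5],
    [-26.8,10.6,2.5],
    [-25.4,13.5,2.5],
    [-23.8,16.2,2.5],
    [-21.9,18.7,2.5],
    [-19.7,21.0,2.5],
    [-17.3,23.0,2.5],
    [-14.7,24.8,2.5],
    [-11.9,26.2,2.5],
    [-8.9,27.4,2.5],
    [-5.9,28.2,2.5],
  ],
  rot=[
    [0,0,6.3],
    [0,0,6.3],
    [0,0,6.3],
    [0,0,6.3],
    [0,0,6.3],
    [0,0,6.3],
    [0,0,6.3],
    [0,0,6.3],
    [0,0,6.3],
    [0,0,6.3],
    [0,0,6.3],
    [0,0,6.3],
    [0,0,6.3],
    [0,0,6.3],
    [0,0,6.3],
    [0,0,6.3],
    [0,0,6.3],
    [0,0,6.3],
    [0,0,6.3],
    [0,0,6.3],
  ],
  hand=[85,85,85,85,85,85,85,85,85,85,85,85,85,85,85,85,85,85,85,85],
)

```text
t: 3.22
tcp_pos: [0.4817, -0.0034, 0.2534]
tool_rot: [0.982, 0.187, 0.009, -0.003]
force: [-0.4, 0.7, -0.5]
finger_gap: 0.993
```

```bash
python3 - <<'E'
from h import *
plan([.51,-.02,.25],15)
E
```

```text
2 rows yaw0 21.5
[[10.1, 12.9, 1.7], [10.8, 12.3, 1.7]] [[0, 0, 3.27], [0, 0, 3.27]]
```

Emit:
drive_tool(
  linear=[
    [10,8,0],
    [0,0,0],
    [0,0,0],
  ],
  rot=[
    [0,0,6.3],
    [0,0,0],
    [0,0,0],
  ],
  hand=[85,85,85],
)

```text
t: 3.47
tcp_pos: [0.4968, -0.0139, 0.2536]
tool_rot: [0.992, 0.126, 0.01, -0.002]
force: [-0.2, 1.1, -0.3]
finger_gap: 0.996
```

```bash
python3 - <<'E'
from h import *
np.set_printoptions(precision=4,suppress=True)
m=cams.camera_model("wrist"); save("wrist","w1"); print(manip.sense()["tcp_pos"],m)
for l,z in(("stand_mid",.06),("stand",0)):
    print(l,[(np.round(d["at"],1),round(d["score"],2),at("wrist",d["at"],z,m)[:2]) for d in cams.spot_point(l,"wrist")[:3]])
print(proj("wrist",[.562,.009,.086],m))
plan([.539,-.261,.20],15.2)
E
```

```text
[ 0.497  -0.0136  0.2537] {'vfov': 65.70646984690485, 'cx': 320.7507189333706, 'cy': 238.29462417432555, 'rvec': array([-2.3011,  1.7826,  0.2545]), 'tvec': array([-0.1357,  0.4394,  0.4652])}
stand_mid [(array([316.7, 153.7]), 0.57, array([0.5531, 0.0052]))]
stand [(array([317.7, 150.5]), 0.66, array([0.5528, 0.0051]))]
[313.8771 141.0681]
8 rows yaw0 14.5
[[-2.6, 31.4, 6.7], [-2.7, 31.4, 6.7], [-2.7, 31.4, 6.7], [-2.7, 31.4, 6.7], [-2.8, 31.4, 6.7], [-2.8, 31.4, 6.7], [-2.9, 31.4, 6.7], [-2.9, 31.4, 6.7]] [[0, 0, -0.08], [0, 0, -0.08], [0, 0, -0.08], [0, 0, -0.08], [0, 0, -0.08], [0, 0, -0.08], [0, 0, -0.08], [0, 0, -0.08]]
```

View pics/w1.png

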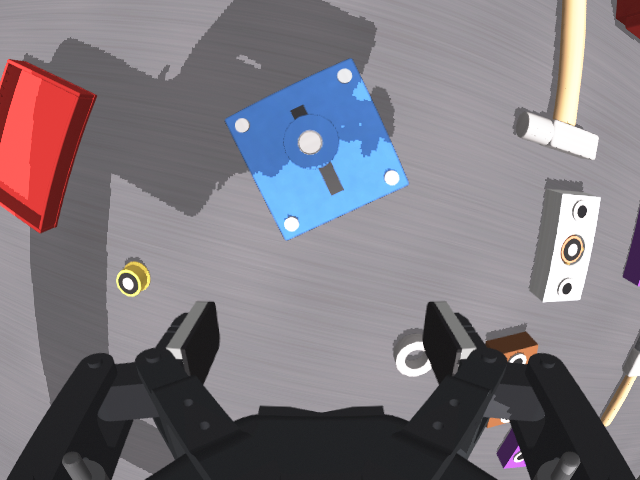

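The wrist view shows the post tip at (309.5,141.5), the stand bolts at (242,125), (345,75), (392,178) and (292,224), and the block bosses at (582,211) and (567,289). The column sits toward the far end of the slot.

```bash
python3 - <<'E'
from h import *
np.set_printoptions(precision=4,suppress=True)
m=cams.camera_model("wrist")
im=cv2.imread("pics/w1.png"); 
for (x,y),z in (((310,142),.086),):
    g=cv2.cvtColor(im,cv2.COLOR_BGR2HSV)[y-20:y+20,x-20:x+20]; k=(g[...,1]<70).astype(np.uint8)
    n,_,st,c=cv2.connectedComponentsWithStats(k); i=1+np.argmax(st[1:,4]); print(st[i],c[i]+[x-20,y-20],at("wrist",c[i]+[x-20,y-20],z,m))
b=np.array([at("wrist",q,.014,m)[:2] for q in((242,125),(345,75),(392,178),(292,224))]); print(b,b.mean(0))
for i in range(4): e=b[(i+1)%4]-b[i]; print(np.hypot(*e),np.degrees(np.arctan2(e[1],e[0])))
k=[at("wrist",q,.031,m)[:2] for q in((582,211),(567,289),(572,250))]; e=k[0]-k[1]; print(k,np.degrees(np.arctan2(e[1],e[0])),np.hypot(*e))
E
```

```text
[  8   8  24  25 473] [309.5877 141.9746] [0.56  0.013 0.086]
[[ 0.5589  0.0737]
 [ 0.6202  0.0008]
 [ 0.5467 -0.0601]
 [ 0.4861  0.0124]] [0.553  0.0067]
0.09518922082698669 -49.920465985286405
0.09544039808175471 -140.30849294464235
0.09448518751639763 129.91526439692942
0.095167334156396 40.11449583168122
[array([ 0.575 , -0.2517]), array([ 0.4958, -0.2711]), array([ 0.5354, -0.2566])] 13.823232785610092 0.08150093633220236
```

Emit:
drive_tool(
  linear=[
    [-3,31.5,6],
    [-3,31.5,6],
    [-3,31.5,6],
    [-3,31.5,6],
    [-3,31.5,6],
    [-3,31.5,6],
    [-3,31.5,6],
    [0,0,0],
    [0,0,0],
  ],
  rot=[
    [0,0,0],
    [0,0,0],
    [0,0,0],
    [0,0,0],
    [0,0,0],
    [0,0,0],
    [0,0,0],
    [0,0,0],
    [0,0,0],
  ],
  hand=[85,85,85,85,85,85,85,85,85],
)

```text
t: 4.37
tcp_pos: [0.5322, -0.2253, 0.2094]
tool_rot: [0.99, 0.144, 0.008, -0.005]
force: [-0.2, -0.4, 0.3]
finger_gap: 0.993
```

```bash
python3 - <<'E'
from h import *
np.set_printoptions(precision=4,suppress=True)
m=cams.camera_model("wrist"); im=save("wrist","w2"); s=manip.sense(); print(s["tcp_pos"],s["tool_rot"])
for l,z in(("block_center",.015),("block_top",.03)):
    print(l,[(np.round(d["at"],1),round(d["score"],2),at("wrist",d["at"],z,m)[:2]) for d in cams.spot_point(l,"wrist")[:3]])
print(proj("wrist",[.539,-.261,.03],m))
E
```

```text
[ 0.5325 -0.2254  0.2096] [ 0.9895  0.1441  0.0084 -0.0041]
block_center [(array([316.6, 408.2]), 0.95, array([ 0.3681, -0.2674])), (array([544.8, 241.8]), 0.93, array([ 0.5794, -0.4071])), (array([369.5, 241.1]), 0.84, array([ 0.5362, -0.2596]))]
block_top [(array([553.5, 243.4]), 0.63, array([ 0.5821, -0.405 ])), (array([318.6, 418.6]), 0.56, array([ 0.3691, -0.2692])), (array([ 76.7, 134.8]), 0.27, array([ 0.5581, -0.0164]))]
[375.0299 244.1207]
```

View pics/w2.png

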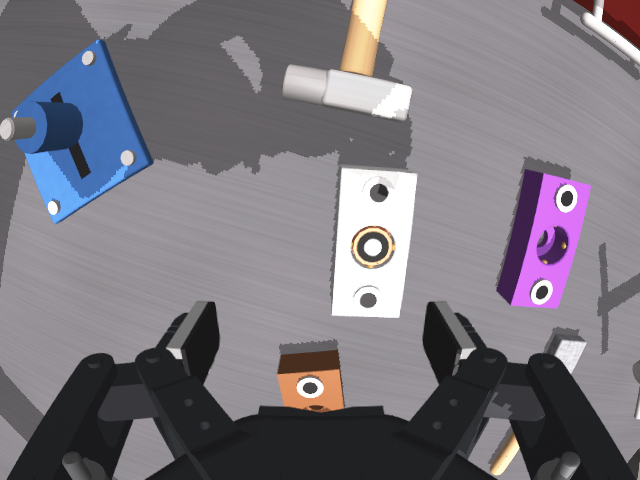

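The block is clear at the centre right: recess (373,246), bosses (379,190) and (368,298), top corners (341,168), (416,173), (400,317) and (332,315).

```bash
python3 - <<'E'
from h import *
np.set_printoptions(precision=4,suppress=True)
m=cams.camera_model("wrist")
b=np.array([at("wrist",q,.03,m)[:2] for q in((341,168),(416,173),(400,317),(332,315),(373,246.5))]); print(b,b[:4].mean(0))
for i in range(4): e=b[(i+1)%4]-b[i]; print(np.hypot(*e),np.degrees(np.arctan2(e[1],e[0]))%180)
k=[at("wrist",q,.031,m)[:2] for q in((379,190.5),(368,298.5))]; e=k[0]-k[1]; print(k,np.degrees(np.arctan2(e[1],e[0])),np.hypot(*e),np.mean(k,0))
s=manip.sense(); M=R.from_quat(s["tool_rot"]).as_matrix(); print(M)
plan([b[4,0],b[4,1],.11],14.5)
E
```

```text
[[ 0.5834 -0.2206]
 [ 0.596  -0.2712]
 [ 0.4889 -0.2986]
 [ 0.4763 -0.2473]
 [ 0.537  -0.2591]] [ 0.5361 -0.2594]
0.052117732454144014 103.94695978383604
0.11048084743718181 14.34491230337639
0.052863598863848955 103.8151707230179
0.11035659044692023 13.958185150169493
[array([ 0.5765, -0.2501]), array([ 0.4977, -0.2688])] 13.36229184080431 0.08101515147280602 [ 0.5371 -0.2594]
[[ 0.9581  0.2861  0.0153]
 [ 0.286  -0.9582  0.0111]
 [ 0.0178 -0.0062 -0.9998]]
4 rows yaw0 16.6
[[-1.4, 8.7, 25.0], [-1.3, 8.7, 25.0], [-1.2, 8.8, 25.0], [-1.1, 8.8, 25.0]] [[0, 0, 0.53], [0, 0, 0.53], [0, 0, 0.53], [0, 0, 0.53]]
```

Emit:
drive_tool(
  linear=[
    [-2,12,12],
    [-2,12,12],
    [-1.5,11.5,12],
    [0,0,25],
    [0,0,25],
    [0,0,10],
    [0,0,0],
  ],
  rot=[
    [-0.36,-1.02,2.5],
    [0,0,0],
    [0,0,0],
    [0,0,0],
    [0,0,0],
    [0,0,0],
    [0,0,0],
  ],
  hand=[85,85,85,85,85,85,85],
)

```text
t: 5.1
tcp_pos: [0.5376, -0.256, 0.1114]
tool_rot: [0.992, 0.13, 0.002, 0.0]
force: [0.4, 0.6, -0.5]
finger_gap: 0.994
```

```bash
python3 - <<'E'
from h import *
np.set_printoptions(precision=4,suppress=True)
s=manip.sense(); M=R.from_quat(s["tool_rot"]).as_matrix(); print(M,s["tcp_pos"]); plan([.5367,-.2593,.078],14.1)
E
```

```text
[[ 0.9663  0.2574  0.0032]
 [ 0.2574 -0.9663 -0.0005]
 [ 0.003   0.0013 -1.    ]] [ 0.5376 -0.256   0.1114]
1 rows yaw0 14.9
[[-1.8, 3.0, 33.4]] [[0, 0, 0.82]]
```

Emit:
drive_tool(
  linear=[
    [-1.8,3,0],
    [0,0,16],
    [0,0,17],
    [0,0,0],
    [0,0,0],
    [0,0,0],
    [0,0,0],
    [0,0,0],
    [0,0,0],
    [0,0,0],
  ],
  rot=[
    [0.07,-0.17,0.8],
    [0,0,0],
    [0,0,0],
    [0,0,0],
    [0,0,0],
    [0,0,0],
    [0,0,0],
    [0,0,0],
    [0,0,0],
    [0,0,0],
  ],
  hand=[85,85,85,85,60,30,30,30,30,30],
  force=60,
)

```text
t: 5.93
tcp_pos: [0.5391, -0.2614, 0.085]
tool_rot: [0.992, 0.123, 0.003, 0.003]
force: [0.2, -0.5, -5.5]
finger_gap: 0.592
```

```bash
python3 - <<'E'
from h import *
np.set_printoptions(precision=4,suppress=True)
s=manip.sense(); print(R.from_quat(s["tool_rot"]).as_matrix(),s["tcp_pos"],s["force"],s["finger_gap"]*85.4)
save("wrist","w3")
E
```

```text
[[ 0.9699  0.2436  0.0067]
 [ 0.2436 -0.9699 -0.0047]
 [ 0.0054  0.0062 -1.    ]] [ 0.5391 -0.2614  0.085 ] [ 0.2064 -0.5245 -5.5344] 50.56598030288439
```

View pics/w3.png

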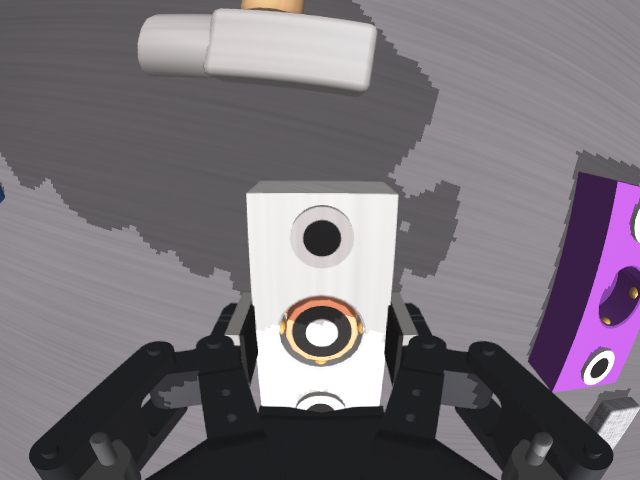

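The grip took: opening 50.6 mm, block centred between the pads, recess mouth centred about (321.5,331).

```bash
python3 - <<'E'
from h import *
np.set_printoptions(precision=4,suppress=True)
m=cams.camera_model("wrist"); s=manip.sense(); M=R.from_quat(s["tool_rot"]).as_matrix()
for q in((321.5,331),(279,330),(364,330),(321,296),(322,237)):
    p=at("wrist",q,.03,m); print(q,p,M.T@(p-s["tcp_pos"]))
E
```

```text
(321.5, 331) [ 0.5373 -0.2612  0.03  ] [-0.0019 -0.0008  0.0548]
(279, 330) [ 0.5336 -0.245   0.03  ] [-0.0015 -0.0175  0.0547]
(364, 330) [ 0.5416 -0.2773  0.03  ] [-0.0016  0.0158  0.0549]
(321, 296) [ 0.5521 -0.2573  0.03  ] [ 0.0134 -0.001   0.0549]
(322, 237) [ 0.5745 -0.2521  0.03  ] [ 0.0364 -0.0007  0.055 ]
```

Emit:
drive_tool(
  linear=[
    [0,0,-5],
    [0,0,-15],
    [0,0,-30],
    [0,0,-35],
    [0,0,-35],
    [0,0,0],
    [0,0,0],
  ],
  rot=[
    [0,0,0],
    [0,0,0],
    [0,0,0],
    [0,0,0],
    [0,0,0],
    [0,0,0],
    [0,0,0],
  ],
  hand=[30,30,30,30,30,30,30],
)

```text
t: 6.57
tcp_pos: [0.5352, -0.2586, 0.2058]
tool_rot: [0.992, 0.123, -0.002, -0.002]
force: [-0.6, 1.0, -6.2]
finger_gap: 0.591
```

```bash
python3 - <<'E'
from h import *
np.set_printoptions(precision=4,suppress=True)
s=manip.sense(); print(R.from_quat(s["tool_rot"]).as_matrix(),s["tcp_pos"],s["force"],s["ft_torque"],s["finger_gap"]*85.4)
m=cams.camera_model("wrist");save("wrist","w4")
# recess centre by image threshold compare w3/w4
a=cv2.imread("pics/w3.png").astype(int);b=cv2.imread("pics/w4.png").astype(int)
print(np.abs(a-b)[190:400,265:380].mean())
r=cv2.phaseCorrelate(a[190:400,260:385].mean(2),b[190:400,260:385].mean(2));print(r)
plan([.560,.013,.20],40)
E
```

```text
[[ 0.9698  0.2437 -0.005 ]
 [ 0.2438 -0.9698  0.0039]
 [-0.0039 -0.005  -1.    ]] [ 0.5352 -0.2586  0.2058] [-0.6221  1.0058 -6.1802] [0.0403 0.0903 0.0054] 50.476168383697335
1.6347273982056592
((0.4498020372134377, -0.00846669667994604), 0.9776838667227343)
8 rows yaw0 14.1
[[11.2, -32.2, 0.8], [13.0, -31.5, 0.8], [14.8, -30.8, 0.8], [16.5, -29.9, 0.8], [18.2, -28.9, 0.8], [19.8, -27.8, 0.8], [21.3, -26.7, 0.8], [22.8, -25.4, 0.8]] [[0, 0, -3.24], [0, 0, -3.24], [0, 0, -3.24], [0, 0, -3.24], [0, 0, -3.24], [0, 0, -3.24], [0, 0, -3.24], [0, 0, -3.24]]
```

Emit:
drive_tool(
  linear=[
    [10,-28,0],
    [10,-28,0],
    [10,-28,0],
    [10,-28,0],
    [10,-28,0],
    [10,-28,0],
    [10,-28,0],
    [10,-28,0],
    [10,-28,0],
    [0,0,0],
    [0,0,0],
  ],
  rot=[
    [0,0,0],
    [0,0,0],
    [0,0,0],
    [0,0,0],
    [0,0,0],
    [0,0,0],
    [0,0,0],
    [0,0,0],
    [0,0,0],
    [0,0,0],
    [0,0,0],
  ],
  hand=[30,30,30,30,30,30,30,30,30,30,30],
)

```text
t: 7.53
tcp_pos: [0.5535, 0.0187, 0.1862]
tool_rot: [0.993, 0.12, -0.017, -0.008]
force: [0.1, 0.2, -6.0]
finger_gap: 0.592
```

```bash
cat > st.py <<'E'
from h import *
import sys
np.set_printoptions(precision=4,suppress=True)
s=manip.sense(); M=R.from_quat(s["tool_rot"]).as_matrix(); H=M@[-.0017,-.0008,.085]+s["tcp_pos"]
t=M.T@[0,0,-1]; D=M.T@(np.array([.560,.013,H[2]])-H)
print("t",s["t"],"tcp",s["tcp_pos"],"hole",H,"F",s["force"],"T",s["ft_torque"],"gap",s["finger_gap"]*85.4)
print("yaw",np.degrees(np.arctan2(M[1,0],M[0,0])),"tilt fix deg",np.degrees([-t[1],t[0]]),"to post, tool mm",D*1000)
E
python3 st.py
```

```text
t 7.5333 tcp [0.5535 0.0187 0.1862] hole [0.5486 0.02   0.1013] F [ 0.1007  0.1849 -5.9551] T [-0.0406 -0.0415  0.0055] gap 50.53432952018269
yaw 13.762794272742845 tilt fix deg [-1.1084  1.8482] to post, tool mm [ 9.3867  9.5117 -0.4871]
```

Emit:
drive_tool(
  linear=[
    [3,4,0],
    [3.5,4,0],
    [0,0,0],
    [0,0,0],
  ],
  rot=[
    [-1.1,1.85,0],
    [0,0,0],
    [0,0,0],
    [0,0,0],
  ],
  hand=[30,30,30,30],
)

```text
t: 7.87
tcp_pos: [0.5591, 0.0116, 0.181]
tool_rot: [0.993, 0.12, -0.005, -0.001]
force: [0.3, -0.4, -5.8]
finger_gap: 0.594
```

```bash
python3 st.py; python3 -c "
from h import *
a=save('side','s1');b=save('scene','s2')
cv2.imwrite('pics/s.png',np.hstack([cv2.resize(a[180:300,250:410],(400,300)),cv2.resize(b[200:320,240:400],(400,300))])[:,:,::-1])"
```

```text
t 7.8667 tcp [0.5591 0.0116 0.181 ] hole [0.5564 0.0122 0.096 ] F [ 0.2735 -0.4028 -5.8419] T [ 0.0272 -0.0541 -0.024 ] gap 50.7019521100929
yaw 13.746391457506473 tilt fix deg [-0.2395  0.5797] to post, tool mm [ 3.7159  0.0342 -0.0377]
```

View pics/s.png

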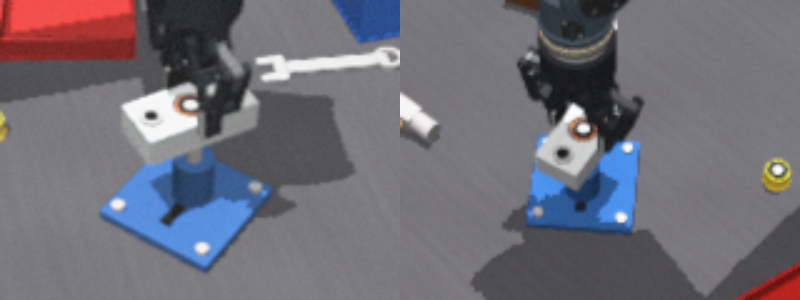

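The block hangs over the post with its recess face up, and a little post shows beneath it. I'll correct the last few mm and lower.

Emit:
drive_tool(
  linear=[
    [2.9,-0.3,0],
    [0,0,0],
    [0,0,0],
  ],
  rot=[
    [-0.24,0.58,0],
    [0,0,0],
    [0,0,0],
  ],
  hand=[30,30,30],
)

```text
t: 8.22
tcp_pos: [0.5627, 0.0113, 0.1813]
tool_rot: [0.993, 0.118, 0.001, 0.0]
force: [0.7, -0.2, -4.5]
finger_gap: 0.592
```

```bash
python3 st.py
```

```text
t 8.2167 tcp [0.5627 0.0113 0.1813] hole [0.561  0.0116 0.0963] F [ 0.6595 -0.1911 -4.4678] T [-0.0176 -0.017   0.003 ] gap 50.58630646975518
yaw 13.60470589118023 tilt fix deg [ 0.0461 -0.1175] to post, tool mm [-0.685  -1.5699 -0.0027]
```

Emit:
drive_tool(
  linear=[
    [-0.7,-1.6,0],
    [0,0,3],
    [0,0,3],
    [0,0,0],
  ],
  rot=[
    [0,-0.1,0],
    [0,0,0],
    [0,0,0],
    [0,0,0],
  ],
  hand=[30,30,30,30],
)

```text
t: 8.55
tcp_pos: [0.5617, 0.0128, 0.1754]
tool_rot: [0.993, 0.118, 0.001, 0.001]
force: [-0.7, -0.7, -5.1]
finger_gap: 0.594
```

```bash
python3 st.py
```

```text
t 8.55 tcp [0.5617 0.0128 0.1754] hole [0.5599 0.0131 0.0904] F [-0.6878 -0.7276 -5.0533] T [-0.0055  0.0026 -0.0121] gap 50.70375709160558
yaw 13.598569417701855 tilt fix deg [ 0.066  -0.0595] to post, tool mm [0.0608 0.0793 0.0002]
```

Emit:
drive_tool(
  linear=[
    [0,0,1.5],
    [0,0,1.5],
    [0,0,1.5],
    [0,0,1],
    [0,0,1],
  ],
  rot=[
    [0,0,0],
    [0,0,0],
    [0,0,0],
    [0,0,0],
    [0,0,0],
  ],
  hand=[30,30,30,30,30],
)

```text
t: 8.97
tcp_pos: [0.5617, 0.013, 0.169]
tool_rot: [0.993, 0.119, 0.001, 0.001]
force: [-3.4, 0.1, 8.5]
finger_gap: 0.594
```

```bash
python3 st.py
```

```text
t 8.9667 tcp [0.5617 0.013  0.169 ] hole [0.56   0.0133 0.084 ] F [-3.3648  0.0644  8.4966] T [ 0.0407  0.4488 -0.0639] gap 50.73768113560403
yaw 13.630969962693282 tilt fix deg [ 0.0717 -0.0525] to post, tool mm [-0.0423  0.2519  0.0003]
```

The force tells of a contact on the hole's -x edge (Fx -3.4, moment giving about 10 mm left of centre), so the post bevel is pushing the block toward -x. I'll ease off, shift that way and lower again.

Emit:
drive_tool(
  linear=[
    [0,0,-1],
    [-1,-0.5,0],
    [0,0,0.8],
    [0,0,1],
    [0,0,1],
  ],
  rot=[
    [0,0,0],
    [0,0,0],
    [0,0,0],
    [0,0,0],
    [0,0,0],
  ],
  hand=[30,30,30,30,30],
)

```text
t: 9.38
tcp_pos: [0.561, 0.0132, 0.1691]
tool_rot: [0.993, 0.119, 0.001, 0.001]
force: [-2.9, 0.4, 7.3]
finger_gap: 0.589
```

```bash
python3 st.py
```

```text
t 9.3833 tcp [0.561  0.0132 0.1691] hole [0.5594 0.0135 0.0841] F [-2.8953  0.4241  7.29  ] T [-0.0274  0.4523 -0.0295] gap 50.30935580165638
yaw 13.642540573496797 tilt fix deg [ 0.1234 -0.1534] to post, tool mm [0.486  0.5933 0.0026]
```

Emit:
drive_tool(
  linear=[
    [-0.7,0,0.5],
    [-0.7,0,0.7],
    [0,0,1],
    [0,0,1],
  ],
  rot=[
    [0,0,0],
    [0,0,0],
    [0,0,0],
    [0,0,0],
  ],
  hand=[30,30,30,30],
)

```text
t: 9.72
tcp_pos: [0.5606, 0.0132, 0.1691]
tool_rot: [0.993, 0.119, 0.004, 0.001]
force: [-3.3, -0.4, 9.2]
finger_gap: 0.589
```

```bash
python3 st.py
```

```text
t 9.7167 tcp [0.5606 0.0132 0.1691] hole [0.5594 0.0134 0.0841] F [-3.2604 -0.36    9.1759] T [ 0.0483  0.4986 -0.0174] gap 50.335626944320516
yaw 13.639974579754307 tilt fix deg [ 0.1855 -0.3967] to post, tool mm [0.4673 0.5525 0.005 ]
```

Emit:
drive_tool(
  linear=[
    [0,0,-3],
    [-1.5,0,0],
    [0,0,0],
    [0,0,0],
  ],
  rot=[
    [0,0,0],
    [0.15,-0.3,0],
    [0,0,0],
    [0,0,0],
  ],
  hand=[30,30,30,30],
)

```text
t: 10.05
tcp_pos: [0.5583, 0.0126, 0.1706]
tool_rot: [0.993, 0.119, -0.0, 0.0]
force: [-0.5, -1.0, -5.2]
finger_gap: 0.592
```

```bash
python3 st.py;  python3 -c "
from h import *
im=save('wrist','w5'); s=manip.sense(); a=im[150:480,170:490]; cv2.imwrite('pics/w5c.png',cv2.resize(a,(640,660))[:600,:,::-1])"
```

```text
t 10.05 tcp [0.5583 0.0126 0.1706] hole [0.5564 0.0129 0.0856] F [-0.5448 -1.0055 -5.2303] T [ 0.0713 -0.0678  0.0469] gap 50.55862387417184
yaw 13.653303570370271 tilt fix deg [0.0066 0.0494] to post, tool mm [ 3.5531  0.7992 -0.003 ]
```

View pics/w5c.png

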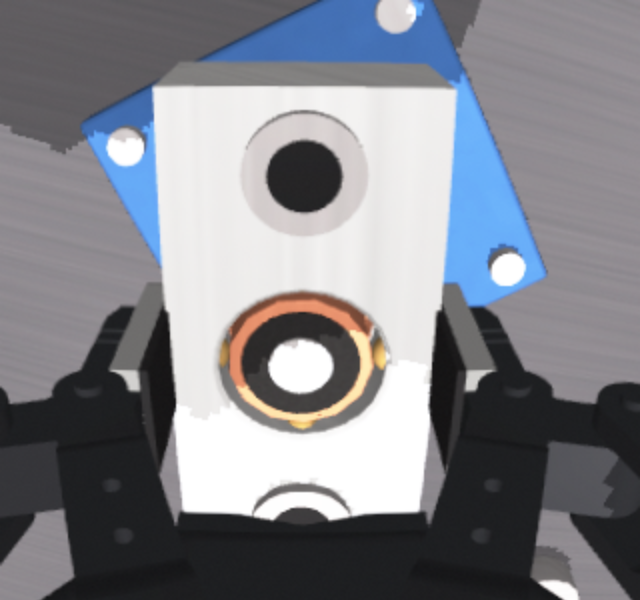

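The view shows the recess mouth at about (321.2,330.8), the top's front edge from (246.5,193.5) to (398,193.5), and stand bolts at (368,156), (233,223.5) and (423.5,284). These give the block's height in the grip and re-check the post.

```bash
python3 - <<'E'
from h import *
np.set_printoptions(precision=4,suppress=True)
m=cams.camera_model("wrist"); s=manip.sense(); M=R.from_quat(s["tool_rot"]).as_matrix()
b=[at("wrist",q,.014,m)[:2] for q in((233,223.5),(368,156),(423.5,284))]; print("bolts",b)
old=np.array([[.5589,.0737],[.6202,.0008],[.5467,-.0601]]); print("diff",np.array(b)-old)
c=(b[0]+b[2])/2; print("stand centre",c, [np.hypot(*(b[i]-b[1])) for i in(0,2)])
for h in (.051,.053,.055,.057):
    z=s["tcp_pos"][2]-h
    g=lambda q:(M.T@(at("wrist",q,z,m)-s["tcp_pos"]))*1000
    l,r=g((246.5,193.5)),g((398,193.5)); print(h,"w",r[1]-l[1],"front x-55",(l[0]+r[0])/2-55,"mid y",(l[1]+r[1])/2,"recess",g((321.2,330.8)),"dia",g((364,330))[1]-g((279,330))[1],"boss",g((322.5,238)))
E
```

```text
bolts [array([0.5583, 0.0719]), array([ 0.6198, -0.0008]), array([ 0.5467, -0.0614])]
diff [[-0.0006 -0.0018]
 [-0.0004 -0.0016]
 [ 0.     -0.0013]]
stand centre [0.5525 0.0053] [np.float64(0.0952067778360154), np.float64(0.09491981107720797)]
0.051 w 50.684563354859705 front x-55 -2.091765709232746 mid y -0.5937663583444408 recess [ 0.5889 -0.943  50.9993] dia 32.24909661202456 boss [37.317  -0.5124 50.9465]
0.053 w 51.52276140111734 front x-55 -2.45239882272179 mid y -0.585949724698267 recess [-0.637  -0.9409 53.0011] dia 32.7824173705466 boss [36.6985 -0.5033 52.9474]
0.055 w 52.360959447374924 front x-55 -2.813031936210834 mid y -0.5781330910521021 recess [-1.8629 -0.9389 55.0029] dia 33.315738129068606 boss [36.08   -0.4941 54.9482]
0.057 w 53.19915749363254 front x-55 -3.1736650496999275 mid y -0.5703164574059496 recess [-3.0887 -0.9368 57.0046] dia 33.84905888759067 boss [35.4616 -0.4849 56.9491]
```

Emit:
drive_tool(
  linear=[
    [0,0,-3],
    [2.8,2.2,0],
    [0,0,0],
    [0,0,0],
  ],
  rot=[
    [0,0,0],
    [0,0,0],
    [0,0,0],
    [0,0,0],
  ],
  hand=[30,30,30,30],
)

```text
t: 10.43
tcp_pos: [0.5612, 0.0109, 0.1723]
tool_rot: [0.993, 0.119, -0.002, -0.0]
force: [-0.1, 0.9, -5.7]
finger_gap: 0.594
```

```bash
sed -i 's/\.560,\.013,H/.5596,.0114,H/' st.py; python3 st.py
```

```text
t 10.4333 tcp [0.5612 0.0109 0.1723] hole [0.559  0.0113 0.0873] F [-0.119   0.868  -5.7095] T [-0.0055 -0.0841 -0.0186] gap 50.69199145086914
yaw 13.644396685002299 tilt fix deg [-0.0564  0.2069] to post, tool mm [ 0.5609  0.0353 -0.0021]
```

Emit:
drive_tool(
  linear=[
    [0.3,0,1],
    [0,0,1],
    [0,0,1],
    [0,0,1],
    [0,0,1],
  ],
  rot=[
    [-0.05,0.2,0],
    [0,0,0],
    [0,0,0],
    [0,0,0],
    [0,0,0],
  ],
  hand=[30,30,30,30,30],
)

```text
t: 10.85
tcp_pos: [0.5621, 0.0109, 0.1671]
tool_rot: [0.993, 0.119, 0.001, 0.0]
force: [-0.8, 0.2, -0.8]
finger_gap: 0.595
```

```bash
python3 st.py
```

```text
t 10.85 tcp [0.5621 0.0109 0.1671] hole [0.5604 0.0112 0.0821] F [-0.8178  0.1812 -0.8221] T [ 0.0439  0.0695 -0.0394] gap 50.77581480839481
yaw 13.639978013240684 tilt fix deg [ 0.029  -0.0928] to post, tool mm [-0.7718 -0.3444 -0.0014]
```

It is 2 mm deeper than the earlier stop, with little force, so the post is entering.

Emit:
drive_tool(
  linear=[
    [0,0,1],
    [0,0,1],
    [0,0,1],
    [0,0,1],
    [0,0,1],
  ],
  rot=[
    [0,0,0],
    [0,0,0],
    [0,0,0],
    [0,0,0],
    [0,0,0],
  ],
  hand=[30,30,30,30,30],
)

```text
t: 11.27
tcp_pos: [0.5625, 0.0109, 0.1617]
tool_rot: [0.993, 0.119, 0.001, 0.0]
force: [0.4, 0.2, -5.1]
finger_gap: 0.593
```

```bash
python3 st.py
```

```text
t 11.2667 tcp [0.5625 0.0109 0.1617] hole [0.5609 0.0113 0.0767] F [ 0.4072  0.2162 -5.0633] T [-0.014  -0.0194 -0.0441] gap 50.63902840346119
yaw 13.639618031568084 tilt fix deg [ 0.0486 -0.1528] to post, tool mm [-1.2572 -0.4594 -0.0037]
```

Emit:
drive_tool(
  linear=[
    [0,0,1],
    [0,0,1],
    [0,0,1],
    [0,0,1],
    [0,0,1],
    [0,0,1],
  ],
  rot=[
    [0,0,0],
    [0,0,0],
    [0,0,0],
    [0,0,0],
    [0,0,0],
    [0,0,0],
  ],
  hand=[30,30,30,30,30,30],
)

```text
t: 11.77
tcp_pos: [0.5626, 0.0111, 0.1566]
tool_rot: [0.993, 0.119, 0.002, 0.0]
force: [-1.0, 0.4, -2.1]
finger_gap: 0.59
```

```bash
python3 st.py
```

```text
t 11.7667 tcp [0.5626 0.0111 0.1566] hole [0.5611 0.0115 0.0715] F [-1.0119  0.4239 -2.0704] T [ 0.0371  0.0879 -0.014 ] gap 50.370279244273036
yaw 13.646165570739566 tilt fix deg [ 0.0551 -0.192 ] to post, tool mm [-1.464  -0.2762 -0.0052]
```

Emit:
drive_tool(
  linear=[
    [0,0,1],
    [0,0,1],
    [0,0,1],
    [0,0,1],
    [0,0,1],
    [0,0,1],
  ],
  rot=[
    [0,0.15,0],
    [0,0,0],
    [0,0,0],
    [0,0,0],
    [0,0,0],
    [0,0,0],
  ],
  hand=[30,30,30,30,30,30],
)

```text
t: 12.27
tcp_pos: [0.5627, 0.011, 0.1505]
tool_rot: [0.993, 0.119, 0.003, 0.0]
force: [-2.5, 0.3, 4.6]
finger_gap: 0.591
```

```bash
python3 st.py
```

```text
t 12.2667 tcp [0.5627 0.011  0.1505] hole [0.5614 0.0115 0.0655] F [-2.5305  0.2539  4.5926] T [0.0984 0.2585 0.0147] gap 50.43845785441443
yaw 13.649317117850261 tilt fix deg [ 0.0644 -0.3666] to post, tool mm [-1.7424 -0.3658 -0.0116]
```

Emit:
drive_tool(
  linear=[
    [0,0,1],
    [0,0,1],
    [0,0,1],
  ],
  rot=[
    [0.05,-0.2,0],
    [0,-0.15,0],
    [0,0,0],
  ],
  hand=[30,30,30],
)

```text
t: 12.52
tcp_pos: [0.5631, 0.0111, 0.1496]
tool_rot: [0.993, 0.119, 0.001, 0.0]
force: [-2.5, 0.5, 6.8]
finger_gap: 0.593
```

```bash
python3 st.py
```

```text
t 12.5167 tcp [0.5631 0.0111 0.1496] hole [0.5614 0.0114 0.0646] F [-2.4799  0.4686  6.7831] T [ 0.0893  0.5036 -0.0211] gap 50.658729882273555
yaw 13.651844961988019 tilt fix deg [ 0.04   -0.0667] to post, tool mm [-1.7623 -0.4255 -0.0023]
```

Emit:
drive_tool(
  linear=[
    [0,0,1.4],
    [0,0,1.4],
    [0,0,1.4],
  ],
  rot=[
    [0,0,0],
    [0,0,0],
    [0,0,0],
  ],
  hand=[30,30,30],
)

```text
t: 12.77
tcp_pos: [0.5631, 0.0112, 0.1477]
tool_rot: [0.993, 0.119, 0.001, 0.0]
force: [-1.7, -0.0, 2.4]
finger_gap: 0.593
```

```bash
python3 st.py
```

```text
t 12.7667 tcp [0.5631 0.0112 0.1477] hole [0.5613 0.0115 0.0627] F [-1.7486 -0.0384  2.4457] T [ 0.0513  0.339  -0.0196] gap 50.66794941438338
yaw 13.682499404000595 tilt fix deg [ 0.0608 -0.0688] to post, tool mm [-1.7206 -0.3291 -0.0024]
```

Past the peak. Now the last ~4 mm to the shoulder.

Emit:
drive_tool(
  linear=[
    [0,0,1],
    [0,0,1],
    [0,0,1],
    [0,0,1],
  ],
  rot=[
    [0,0,0],
    [0,0,0],
    [0,0,0],
    [0,0,0],
  ],
  hand=[30,30,30,30],
)

```text
t: 13.1
tcp_pos: [0.5629, 0.0112, 0.1434]
tool_rot: [0.993, 0.119, 0.0, 0.0]
force: [-3.6, -0.0, 15.2]
finger_gap: 0.589
```

```bash
python3 st.py
```

```text
t 13.1 tcp [0.5629 0.0112 0.1434] hole [0.5611 0.0115 0.0584] F [-3.5846 -0.0052 15.2144] T [ 0.0229  0.5442 -0.0113] gap 50.263095546156855
yaw 13.688268759155543 tilt fix deg [ 0.0573 -0.037 ] to post, tool mm [-1.4969 -0.2704 -0.0012]
```

Emit:
drive_tool(
  linear=[
    [0,0,0.8],
    [0,0,0.3],
    [0,0,0.3],
  ],
  rot=[
    [0,0,0],
    [0,0,0],
    [0,0,0],
  ],
  hand=[30,30,30],
)

```text
t: 13.35
tcp_pos: [0.5629, 0.0112, 0.1436]
tool_rot: [0.993, 0.119, 0.0, 0.001]
force: [-2.0, -0.1, 4.6]
finger_gap: 0.594
```

```bash
python3 st.py;  python3 -c "
from h import *
a=save('side','s3');b=save('wrist','w6')
cv2.imwrite('pics/h.png',np.hstack([cv2.resize(a[180:300,250:410],(400,300)),cv2.resize(b[150:390,160:480],(400,300))])[:,:,::-1])"
```

```text
t 13.35 tcp [0.5629 0.0112 0.1436] hole [0.5611 0.0115 0.0586] F [-2.0223 -0.0611  4.6025] T [-0.0801  0.2917 -0.0367] gap 50.734487125624156
yaw 13.699273522211133 tilt fix deg [ 0.0734 -0.0368] to post, tool mm [-1.4971 -0.2631 -0.0013]
```

View pics/h.png

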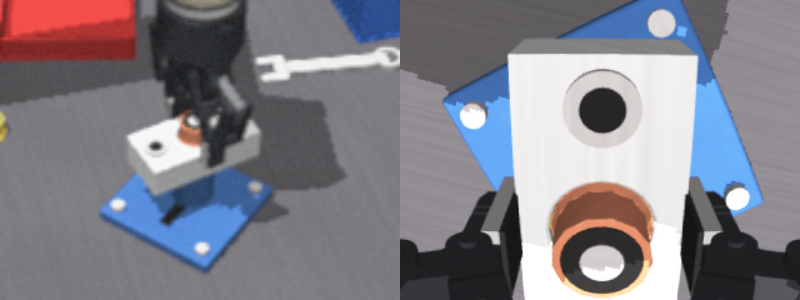

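The side and wrist views agree: the block is flat on the column, and the bush stands up out of it, centred between the fingers. I'll release and rise.

Emit:
drive_tool(
  linear=[
    [0,0,0],
    [0,0,0],
    [0,0,0],
    [0,0,0],
    [0,0,0],
    [0,0,-10],
    [0,0,-15],
    [0,0,-5],
    [0,0,0],
    [0,0,0],
  ],
  rot=[
    [0,0,0],
    [0,0,0],
    [0,0,0],
    [0,0,0],
    [0,0,0],
    [0,0,0],
    [0,0,0],
    [0,0,0],
    [0,0,0],
    [0,0,0],
  ],
  hand=[58,64,70,76,80,80,80,80,80,80],
)

```text
t: 14.28
tcp_pos: [0.565, 0.0105, 0.1744]
tool_rot: [0.993, 0.119, 0.002, 0.001]
force: [-0.4, 0.3, 0.3]
finger_gap: 0.938
```

```bash
python3 st.py;  python3 -c "
from h import *
print(manip.tip_reach)
b=save('wrist','w7')
cv2.imwrite('pics/w7c.png',cv2.resize(b[120:480,100:540],(733,600))[:,:,::-1])"
```

```text
t 14.2833 tcp [0.565  0.0105 0.1744] hole [0.5636 0.0108 0.0894] F [-0.3763  0.2887  0.3046] T [-0.0178 -0.034  -0.0099] gap 80.13460093158463
yaw 13.674533867971299 tilt fix deg [ 0.1738 -0.2676] to post, tool mm [-3.7698 -1.5763 -0.0224]
0.0726
```

View pics/w7c.png

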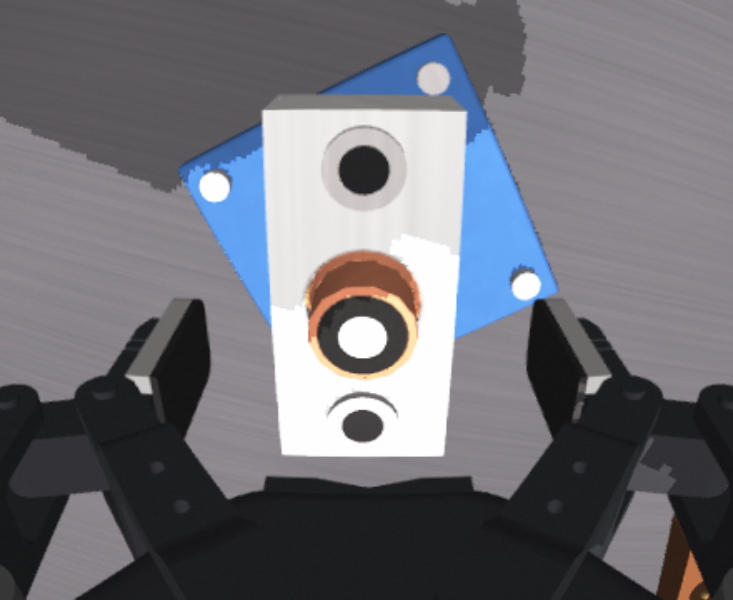

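The block stays home and level, and the bush top is at (317,323) in the full image, clear of the open fingers.

```bash
python3 - <<'E'
from h import *
np.set_printoptions(precision=4,suppress=True)
m=cams.camera_model("wrist"); s=manip.sense(); M=R.from_quat(s["tool_rot"]).as_matrix()
p=at("wrist",(316.9,322.8),.106,m); d=M.T@(p-s["tcp_pos"]); print(p,d*1000); print(p-s["tcp_pos"])
E
```

```text
[0.5589 0.0117 0.106 ] [-6.0036 -2.7748 68.3211]
[-0.0061  0.0012 -0.0684]
```

Emit:
drive_tool(
  linear=[
    [-4.6,-2.2,0],
    [0,0,4],
    [0,0,4],
    [0,0,1],
    [0,0,0],
  ],
  rot=[
    [0.17,-0.27,0],
    [0,0,0],
    [0,0,0],
    [0,0,0],
    [0,0,0],
  ],
  hand=[60,50,45,45,45],
  force=25,
)

```text
t: 14.75
tcp_pos: [0.5583, 0.0119, 0.1629]
tool_rot: [0.993, 0.119, -0.002, -0.001]
force: [-0.0, -0.4, 0.2]
finger_gap: 0.529
```

```bash
python3 st.py; python3 -c "
from h import *
b=save('wrist','w8'); a=save('side','s8')
cv2.imwrite('pics/g.png',np.hstack([cv2.resize(a[170:290,250:410],(400,300)),cv2.resize(b[150:450,120:520],(400,300))])[:,:,::-1])"
```

```text
t 14.75 tcp [0.5583 0.0119 0.1629] hole [0.5562 0.0123 0.0779] F [-0.0209 -0.3529  0.2408] T [-0.0411 -0.0231 -0.0098] gap 45.18161006182143
yaw 13.675765204898955 tilt fix deg [-0.0904  0.2046] to post, tool mm [ 3.1018  1.7195 -0.0138]
```

View pics/g.png

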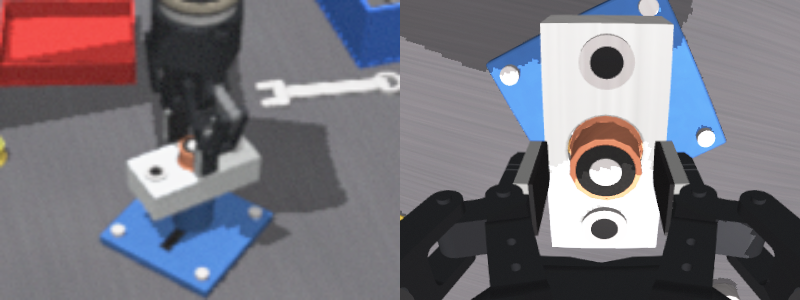

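Fingers straddle the bush just above the block. I'll close on it.

Emit:
drive_tool(
  linear=[
    [0.8,0.6,-0.8],
    [0,0,0],
    [0,0,0],
    [0,0,0],
    [0,0,0],
    [0,0,0],
  ],
  rot=[
    [-0.09,0.2,0],
    [0,0,0],
    [0,0,0],
    [0,0,0],
    [0,0,0],
    [0,0,0],
  ],
  hand=[40,36,33,28,22,20],
  force=30,
)

```text
t: 15.35
tcp_pos: [0.56, 0.0109, 0.1644]
tool_rot: [0.993, 0.119, 0.001, 0.001]
force: [-1.0, -0.6, -0.3]
finger_gap: 0.326
```

```bash
python3 st.py
```

```text
t 15.35 tcp [0.56   0.0109 0.1644] hole [0.5583 0.0112 0.0793] F [-0.9922 -0.5734 -0.2748] T [-0.0718  0.0626 -0.0073] gap 27.870942995721663
yaw 13.695805439959296 tilt fix deg [ 0.0816 -0.0667] to post, tool mm [1.3402 0.1361 0.0018]
```

Emit:
drive_tool(
  linear=[
    [0,0,-2],
    [0,0,-3],
    [0,0,-5],
    [0,0,-8],
    [0,0,-15],
    [0,0,-20],
    [0,0,-10],
    [0,0,0],
  ],
  rot=[
    [0,0,0],
    [0,0,0],
    [0,0,0],
    [0,0,0],
    [0,0,0],
    [0,0,0],
    [0,0,0],
    [0,0,0],
  ],
  hand=[20,20,20,20,20,20,20,20],
)

```text
t: 16.02
tcp_pos: [0.5591, 0.0116, 0.2316]
tool_rot: [0.993, 0.119, -0.001, -0.0]
force: [0.0, -0.1, -0.8]
finger_gap: 0.322
```

```bash
python3 st.py;  python3 - <<'E'
from h import *
b=save('wrist','w9'); a=save('side','s9')
cv2.imwrite('pics/l.png',np.hstack([cv2.resize(a[150:300,230:430],(400,300)),cv2.resize(b[150:450,120:520],(400,300))])[:,:,::-1])
np.set_printoptions(precision=4,suppress=True)
for c in("side","scene"):
    if c=="scene": save("scene","s10")
    print([(d["score"],at(c,d["at"],.004)) for d in cams.spot_point("tray_in",c)[:1]])
plan([.509,.306,.20],13.7)
E
```

```text
t 16.0167 tcp [0.5591 0.0116 0.2316] hole [0.5571 0.012  0.1466] F [ 0.0431 -0.1457 -0.7557] T [-0.039   0.0181  0.0291] gap 27.46078355332383
yaw 13.675303454276062 tilt fix deg [-0.0351  0.0601] to post, tool mm [ 2.2543  1.1921 -0.0031]
[(0.56, array([0.5135, 0.3268, 0.004 ]))]
[(0.83, array([0.5134, 0.3073, 0.004 ]))]
9 rows yaw0 13.7
[[2.5, -33.0, 3.1], [2.5, -33.0, 3.1], [2.5, -33.0, 3.1], [2.5, -33.0, 3.1], [2.5, -33.0, 3.1], [2.5, -33.0, 3.1], [2.5, -33.0, 3.1], [2.5, -33.0, 3.1], [2.5, -33.0, 3.1]] [[0, 0, -0.0], [0, 0, -0.0], [0, 0, -0.0], [0, 0, -0.0], [0, 0, -0.0], [0, 0, -0.0], [0, 0, -0.0], [0, 0, -0.0], [0, 0, -0.0]]
```

View pics/l.png

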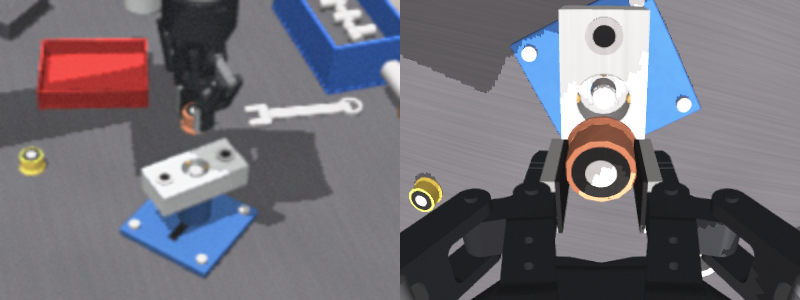

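The bush is in the grip and upright, and the block stays home on the stand with an empty recess. On to the tray.

Emit:
drive_tool(
  linear=[
    [2.5,-33,0],
    [2.5,-33,0],
    [2.5,-33,0],
    [2.5,-33,0],
    [2.5,-33,0],
    [2.5,-33,0],
    [2.5,-33,0],
    [2.5,-33,0],
    [2.5,-33,0],
    [0,0,0],
    [0,0,0],
  ],
  rot=[
    [0,0,0],
    [0,0,0],
    [0,0,0],
    [0,0,0],
    [0,0,0],
    [0,0,0],
    [0,0,0],
    [0,0,0],
    [0,0,0],
    [0,0,0],
    [0,0,0],
  ],
  hand=[20,20,20,20,20,20,20,20,20,20,20],
)

```text
t: 17.18
tcp_pos: [0.5058, 0.3159, 0.2171]
tool_rot: [0.993, 0.115, -0.012, -0.0]
force: [-0.6, -0.6, -1.1]
finger_gap: 0.324
```

```bash
python3 st.py; python3 - <<'E'
from h import *
np.set_printoptions(precision=4,suppress=True)
m=cams.camera_model("wrist"); im=save("wrist","w10")
h=cv2.cvtColor(im,cv2.COLOR_RGB2HSV); k=((h[...,1]>150)&((h[...,0]<4)|(h[...,0]>175))).astype(np.uint8)
n,_,st,c=cv2.connectedComponentsWithStats(k)
for i in np.argsort(-st[1:,4])[:2]+1: print(st[i],c[i],at("wrist",c[i],.01,m))
print([(d["score"],d["at"],at("wrist",d["at"],.004,m)) for d in cams.spot_point("tray_in","wrist")[:2]])
E
```

```text
t 17.1833 tcp [0.5058 0.3159 0.2171] hole [0.5019 0.3161 0.1322] F [-0.6174 -0.6358 -1.1139] T [-0.0596 -0.0291  0.0548] gap 27.671354736106345
yaw 13.267537094528413 tilt fix deg [-0.1753  1.3818] to post, tool mm [-13.7771 309.7821  -0.6158]
[  223    99   230   202 22782] [331.302  202.9199] [0.519  0.3126 0.01  ]
[449 175   6   4   7] [451.7143 176.7143] [0.5621 0.2265 0.01  ]
[(0.73, [335.3, 220.1], array([0.5049, 0.3058, 0.004 ]))]
```

Emit:
drive_tool(
  linear=[
    [2,8.7,0],
    [0,0,25],
    [0,0,30],
    [0,0,30],
    [0,0,20],
    [0,0,5],
    [0,0,0],
    [0,0,0],
  ],
  rot=[
    [-0.17,1.38,0],
    [0,0,0],
    [0,0,0],
    [0,0,0],
    [0,0,0],
    [0,0,0],
    [0,0,0],
    [0,0,0],
  ],
  hand=[20,20,20,20,20,20,20,20],
)

```text
t: 17.95
tcp_pos: [0.5157, 0.2959, 0.1043]
tool_rot: [0.994, 0.107, 0.002, 0.001]
force: [-0.2, -0.5, -0.2]
finger_gap: 0.322
```

```bash
python3 st.py
```

```text
t 17.95 tcp [0.5157 0.2959 0.1043] hole [0.5141 0.2963 0.0193] F [-0.2235 -0.4512 -0.2449] T [ 0.0132 -0.0211 -0.0323] gap 27.486588041533885
yaw 12.33249457572228 tilt fix deg [ 0.0961 -0.1654] to post, tool mm [-16.3838 288.0086   0.436 ]
```

Emit:
drive_tool(
  linear=[
    [-3.7,-11,0],
    [0,0,8],
    [0,0,8],
    [0,0,2],
    [0,0,0],
  ],
  rot=[
    [0.1,-0.17,0],
    [0,0,0],
    [0,0,0],
    [0,0,0],
    [0,0,0],
  ],
  hand=[20,20,20,20,20],
)

```text
t: 18.37
tcp_pos: [0.5122, 0.3073, 0.0898]
tool_rot: [0.994, 0.107, 0.004, -0.001]
force: [0.6, -0.0, -1.0]
finger_gap: 0.322
```

```bash
python3 st.py
```

```text
t 18.3667 tcp [0.5122 0.3073 0.0898] hole [0.511  0.308  0.0048] F [ 0.6297 -0.0238 -1.0146] T [-0.0021 -0.0069  0.0199] gap 27.520906087291753
yaw 12.271913783784427 tilt fix deg [-0.0866 -0.5185] to post, tool mm [-15.5947 300.1234  -0.5945]
```

Emit:
drive_tool(
  linear=[
    [0,0,2],
    [0,0,2],
    [0,0,1],
    [0,0,1],
    [0,0,1],
  ],
  rot=[
    [-0.08,-0.5,0],
    [0,0,0],
    [0,0,0],
    [0,0,0],
    [0,0,0],
  ],
  hand=[20,20,20,20,20],
)

```text
t: 18.78
tcp_pos: [0.5126, 0.3079, 0.0829]
tool_rot: [0.994, 0.107, 0.001, -0.0]
force: [-0.6, 0.2, 0.1]
finger_gap: 0.322
```

```bash
python3 st.py
```

```text
t 18.7833 tcp [0.5126 0.3079 0.0829] hole [ 0.5108  0.3084 -0.0021] F [-0.6433  0.2389  0.142 ] T [-0.0213  0.0491  0.0453] gap 27.502120955378636
yaw 12.325682701152774 tilt fix deg [-0.0088 -0.0692] to post, tool mm [-15.7563 300.5358  -0.0652]
```

Emit:
drive_tool(
  linear=[
    [0,0,0.8],
    [0,0,0.8],
  ],
  rot=[
    [0,0,0],
    [0,0,0],
  ],
  hand=[20,20],
)

```text
t: 18.95
tcp_pos: [0.5129, 0.3079, 0.0819]
tool_rot: [0.994, 0.107, 0.001, -0.0]
force: [-1.4, -1.6, 9.4]
finger_gap: 0.321
```

```bash
python3 st.py
```

```text
t 18.95 tcp [0.5129 0.3079 0.0819] hole [ 0.5112  0.3084 -0.0031] F [-1.3897 -1.6011  9.3788] T [-0.0483  0.388   0.0263] gap 27.381790979016806
yaw 12.317753572205522 tilt fix deg [-0.0134 -0.1001] to post, tool mm [-16.0449 300.4867  -0.0981]
```

The bush bottom touches the tray floor at 9–10 N, at the expected height. I'll release and rise.

Emit:
drive_tool(
  linear=[
    [0,0,0],
    [0,0,0],
    [0,0,0],
    [0,0,0],
    [0,0,0],
    [0,0,-8],
    [0,0,-15],
    [0,0,-30],
    [0,0,-35],
    [0,0,-35],
    [0,0,0],
    [0,0,0],
    [0,0,0],
  ],
  rot=[
    [0,0,0],
    [0,0,0],
    [0,0,0],
    [0,0,0],
    [0,0,0],
    [0,0,0],
    [0,0,0],
    [0,0,0],
    [0,0,0],
    [0,0,0],
    [0,0,0],
    [0,0,0],
    [0,0,0],
  ],
  hand=[32,36,42,48,55,60,60,60,60,60,60,60,60],
)

```text
t: 20.03
tcp_pos: [0.5125, 0.3076, 0.2123]
tool_rot: [0.994, 0.107, 0.001, -0.0]
force: [-0.1, 0.1, 0.4]
finger_gap: 0.702
```

```bash
python3 st.py; python3 - <<'E'
from h import *
np.set_printoptions(precision=4,suppress=True)
for c in("wrist","side","scene"):
    m=cams.camera_model(c); save(c,"f_"+c)
    for l,z in(("bush_center",.014),("tray_in",.004),("block_top",.09)):
        print(c,l,[(round(d["score"],2),np.round(d["at"]),at(c,d["at"],z,m)[:2]) for d in cams.spot_point(l,c)[:4]])
    print(c,"expect bush top/bottom/tray px",proj(c,[.511,.308,.024],m),proj(c,[.511,.308,.004],m))
    for d in cams.regions_of("bush_center",c)[:2]: print(" bush region",d["score"],d["rect"],d["pixels"].sum())
E
```

```text
t 20.0333 tcp [0.5125 0.3076 0.2123] hole [0.5108 0.3081 0.1273] F [-0.0775  0.1396  0.3692] T [-0.0048 -0.0207 -0.0226] gap 59.95772448663448
yaw 12.301025073842702 tilt fix deg [-0.0105 -0.0746] to post, tool mm [-15.5304 300.269   -0.0754]
wrist bush_center [(0.7, array([319., 224.]), array([0.5151, 0.3107])), (0.63, array([148.,  58.]), array([0.6167, 0.4661]))]
wrist tray_in [(0.92, array([324., 234.]), array([0.5048, 0.3048]))]
wrist block_top []
wrist expect bush top/bottom/tray px [321.4123 233.3908] [321.3819 226.1272]
 bush region 0.8 [301.0, 205.3, 343.7, 250.9] 1535
side bush_center [(0.47, array([279., 184.]), array([0.5143, 0.3156])), (0.32, array([379., 205.]), array([0.7531, 0.1546])), (0.28, array([266., 330.]), array([ 0.3794, -0.1559])), (0.24, array([327., 244.]), array([0.575 , 0.0513]))]
side tray_in [(0.64, array([277., 189.]), array([0.5061, 0.3056])), (0.18, array([325., 259.]), array([0.5574, 0.0115]))]
side block_top [(0.97, array([407., 416.]), array([ 0.5612, -0.4308])), (0.96, array([271., 375.]), array([ 0.3638, -0.3023])), (0.92, array([327., 234.]), array([0.5594, 0.0097])), (0.62, array([224., 454.]), array([ 0.2678, -0.4128]))]
side expect bush top/bottom/tray px [278.4086 182.5463] [278.7131 188.2067]
scene bush_center [(0.59, array([404., 333.]), array([0.5187, 0.3123]))]
scene tray_in [(0.64, array([405., 332.]), array([0.5118, 0.311 ]))]
scene block_top [(0.95, array([290., 147.]), array([ 0.3068, -0.3521])), (0.78, array([213., 197.]), array([ 0.6158, -0.3582])), (0.78, array([295., 182.]), array([ 0.3999, -0.2308])), (0.74, array([308., 257.]), array([ 0.5635, -0.001 ]))]
scene expect bush top/bottom/tray px [405.4231 328.1072] [404.392  331.3722]
 bush region 0.71 [290.8, 254.8, 337.3, 294.4] 917
 bush region 0.49 [398.9, 327.4, 413.1, 339.5] 151
```

```bash
python3 -c "
from h import *
print(order.sign_off())"
```

```text
the job is handed in; nothing more can be done
None
```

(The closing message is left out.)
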